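Complete the knobbed cylinder block and hold it up level

ROBOT

A 6-joint arm with a two-finger parallel gripper is mounted at the origin on the work surface. World frame = base frame: x ahead of the robot, y to its left, z up, the work surface at z = 0. Lengths are in m, angles in rad, forces in N, time in s.
With the tool pointing down it reaches from about 0.275 to 0.825 m from the base axis. Payload 4.9 kg.
Tool frame: the origin (TCP) lies midway between the tips of the shut fingers; the grasp point (between the pads) lies 19 mm behind it (bot.grip_depth is the distance from the TCP to the grasp point, in m); y points along the fingers, x is the direction in which the jaws open and shut, and the axes are right-handed (so a half turn about y gives the same grasp; the last joint's range is limited). The gripper opens to 85 mm and grips with 20 to 120 N. Pads are 22 mm wide; open, the fingers measure 114 mm over their backs; the gripper's body (76 mm by 85 mm) begins 54 mm behind the grasp point. The pads swing forward as they close: fully open they stand 13 mm farther back than shut.
Start: joints at [-1.257, 0.326, -0.193, 1.052, 0, 1.437], TCP at [0.238, -0.496, 0.231] pointing down, gripper open.
Joint ranges: [-2.65, 2.65], [-0.97, 1.79], [-1.3, 1.35], [-1.93, 2.1], [-1.47, 1.37], [-3.14, 3.14]. Speed limits (rad/s): [2.57, 2.57, 3.14, 3.14, 3.14, 3.14].

INTERFACE

Orientations are given as a unit quaternion [w, x, y, z].
In Python, from cell import bot gives the robot as it stands. Calls block until the motion is done:
- bot.move_pose(position, orientation): joint-space move of the TCP to a pose.
- bot.move_linear(position, speed=0.15, rotation=None, until_force=None): straight line of the TCP; rotation=None keeps the orientation; speed is the mean speed in m/s. With until_force (N) it stops when the force on the tool has changed by that much, and returns True; else False.
- bot.goto_joints(angles): joint-space move.
- bot.set_gripper(opening, grasp_force=None): opening from 0.0 (shut) to 1.0 (fully open); grasp_force is the grip in N (None keeps the last); returns when the fingers have stopped.
- bot.wait(seconds).
- bot.solve_ik(position, orientation): joint angles nearest the present ones, or None.
- bot.camera(name): name is "scene" or "top" or "wrist"; returns the picture (400x640x3 uint8, red, green, blue); there is no depth.
- bot.calibration(name): a dict with "mtx" (3x3 intrinsics, pixels), "k1" (the pictures are not rectified: a ray, as slopes to the right and down, at radius r is drawn at 1 + k1 r^2 times it, then the intrinsics apply), "extrinsics" (4x4, takes a point from world to camera coordinates); the wrist camera has in their place "hand_eye" (4x4, takes a point from camera to tool coordinates, whose origin is the TCP and whose axes are the tool frame's). Camera axes: x right, y down, z forward; pixel columns grow to the right and rows downward; lengths in m; the calibration is good to about 2 mm. A picture is of the moment at which its call begins: read the wrist's pose just before it. calibration takes no time and is no camera call.
A pose or a line that the arm cannot do raises bot.PlanningError and nothing moves.
- bot.close_job(): hands the job in, once; it reports no verdict.
Trained networks look in the newest picture that a camera, given by its name, has taken for a name from the list of things; names that differ only in an ending like _2 or _b are one class to them, and where a whole thing is asked for, a point or a joint stands for the part that bears it (a point fixed in the world has none). Each returns a list of dicts, best first, with "confidence" (0 to 1); they miss things now and then, are a little off and sometimes report something else, mostly with a low value. They report only what shows in the picture. A call takes as long as a camera call. They do not tell look-alikes from the thing itself.
- bot.search_frame(camera, thing): "bbox" ([left, top, width, height] in pixels, round what is visible of it).
Readings, each from a call of its own:
- bot.read_clock(): time.
- bot.read_joint_positions(): joint angles.
- bot.read_joint_vel(): joint speeds.
- bot.read_joint_efforts(): joint torques, N m.
- bot.read_position(): TCP position.
- bot.read_tool_rot(): TCP orientation.
- bot.read_ft_force(): force on the tool from outside, world axes, zero at the start.
- bot.read_moment(): the same for the moment, N m.
- bot.read_gripper_width(): opening from 0.0 (shut) to 1.0 (fully open).
Only numpy, scipy, OpenCV 4.12 (cv2) and the standard library are available. Lean on these libraries where they do the work, as an engineer would, in place of code of your own. Each camera call takes 0.05 s, during which the arm holds its last target.

TASK

One hole of the wooden cylinder block is empty, and three look-alike knobbed cylinders stand on the turntable: put the one that properly fits that hole fully home in it and let go of it. Then grip the filled block, lift it level at least 10 cm clear of the shelf top, and finish while still holding it there, steady and level, ready to be handed over; do not put it down. Leave the two spare cylinders and the other toys standing where they are.

Things in the scene. Friction and masses are not known exactly. Their poses are not given: they have to be found in the camera images.
- block: Loose cylinder block of plain beech, flat on the shelf top (z = 0), any yaw: 220 mm long (its x), 64 mm wide (its y), 52 mm tall. Origin: centre of its underside. Four 40 mm deep holes in a row along its x; three hold their cylinders, knobs standing 24 mm above its top. About 0.5 kg in all, balanced within 5 mm of its middle. The long sides are plain and free to grip.
- block_hole1 (a point): Centre of the mouth of the empty hole, at x = -12 mm on the block's middle line, level with its top: 41 mm wide, 40 mm deep (floor 12 mm above the block's underside), rim slightly bevelled; z up. The neighbouring knobs stand 58 and 50 mm away along the block.
- block_hole0 (a point): Centre of the mouth of the 49 mm hole at the block's thick end (x = -70 mm), filled at the start.
- block_hole2 (a point): Centre of the mouth of the 33 mm hole (x = +38 mm), filled at the start.
- block_hole3 (a point): Centre of the mouth of the 25 mm hole at the thin end (x = +80 mm), filled at the start.
- set_46: Knobbed cylinder, plain beech, 46 mm wide, already home in the block's thick-end hole, loose. Body 40 mm tall, foot bevelled 3 mm; a round knob 17 mm wide, 24 mm tall on top (64 mm in all). Origin: centre of the underside; z along its axis.
- set_30: Knobbed cylinder, plain beech, 30 mm wide, already home in the block's third hole, loose. Body 40 mm tall, foot bevelled 3 mm; a round knob 17 mm wide, 24 mm tall on top (64 mm in all). Origin: centre of the underside; z along its axis.
- set_22: Knobbed cylinder, plain beech, 22 mm wide, already home in the block's thin-end hole, loose. Body 40 mm tall, foot bevelled 3 mm; a round knob 17 mm wide, 24 mm tall on top (64 mm in all). Origin: centre of the underside; z along its axis.
- cyl_38: Loose knobbed cylinder, plain beech, 38 mm wide: fits the empty 41 mm hole; when fully home its shoulder is level with the block's top and only the knob stands out. About 35 g. Stands upright on the turntable; which of the three places it has varies. Body 40 mm tall, foot bevelled 3 mm; a round knob 17 mm wide, 24 mm tall on top (64 mm in all). Origin: centre of the underside; z along its axis.
- cyl_32: Loose knobbed cylinder, plain beech, 32 mm wide: too thin for the empty hole (it would rattle); a spare to be left where it stands on the turntable. Body 40 mm tall, foot bevelled 3 mm; a round knob 17 mm wide, 24 mm tall on top (64 mm in all). Origin: centre of the underside; z along its axis.
- cyl_44: Loose knobbed cylinder, plain beech, 44 mm wide: too thick for the empty hole; a spare to be left where it stands on the turntable. Body 40 mm tall, foot bevelled 3 mm; a round knob 17 mm wide, 24 mm tall on top (64 mm in all). Origin: centre of the underside; z along its axis.
- turntable: Lazy susan: dark wooden disc, 380 mm across, its top 34 mm above the shelf top; turns about its centre under a light sideways push (under 1 N at the rim) and stays where left. Origin: its centre, at shelf-top height. The loose cylinders stand on the part nearest the robot, about 90 mm apart; the toys on the far part.
- bead_maze: Bystander on the turntable: bead maze, a 95 x 130 mm wooden base with wire loops carrying glass beads, 157 mm tall. Origin: centre of its underside.
- caterpillar: Bystander on the turntable: red wooden caterpillar on wheels, 130 mm long (its x), 34 mm wide, 74 mm tall. Origin: centre of its underside, at wheel-contact height.
- bulldozer: Bystander on the turntable: yellow plastic bulldozer, 102 mm long (its x; the blade is at +x), 72 mm wide, 67 mm tall. Origin: under the middle of its tracks, at their underside.
There are look-alikes about, which are no part of the job. What is shaped like the cyl_44 but black, green or pink is not meant.

How it is judged:
By the outcome, as a careful person would: the job done as asked, in the order asked, and still so for the second after the job is handed in, while the arm keeps its last pose, push and grip.
It also fails if it takes over 61 s, if anything falls off the work surface, if the arm or the gripper's body presses on something with over 40 N, if the wrist force passes 120 N, or if a joint passes its speed limit or range.

## Working session

There is one attempt and no reset: what is moved stays moved. The work goes in short steps, each a Python script; the robot and the scene stay as the last script left them, time stands still between calls to the robot, and variables do not carry over. Pictures are saved under pics/ and viewed, and the job is handed in when it is done.

```bash
ls; mkdir -p pics
python3 - <<'E'
from cell import bot
import cv2
for n in ["scene","top","wrist"]:
    im=bot.camera(n); cv2.imwrite(f"pics/a_{n}.png",im[:,:,::-1])
    c=bot.calibration(n); print(n,{k:(v if not hasattr(v,'round') else v.round(3).tolist()) for k,v in c.items()})
    if n!="wrist":
        for t in ["block","cyl_38","cyl_32","cyl_44","turntable","block_hole1"]:
            print(t,[(d['bbox'],round(d['confidence'],2)) for d in bot.search_frame(n,t)])
print(bot.read_clock(),bot.read_tool_rot(),bot.read_ft_force())
E
```

```text
pics
scene {'mtx': [[385.726, 0.0, 320.058], [0.0, 385.726, 202.527], [0.0, 0.0, 1.0]], 'k1': 0.01789243751970406, 'extrinsics': [[-0.311, 0.95, -0.004, 0.199], [0.805, 0.261, -0.533, -0.37], [-0.505, -0.168, -0.846, 1.061], [0.0, 0.0, 0.0, 1.0]]}
block [([405.7, 219.7, 104.4, 107.4], 0.65)]
cyl_38 [([271.9, 122.2, 18.9, 27.7], 0.93), ([273.2, 171.8, 22.7, 29.2], 0.9), ([198.6, 154.7, 23.0, 23.5], 0.83), ([369.1, 177.8, 23.0, 24.5], 0.81), ([243.2, 148.2, 20.6, 29.0], 0.67), ([348.0, 230.6, 23.9, 23.8], 0.63)]
cyl_32 [([271.9, 122.2, 18.9, 27.7], 0.93), ([273.2, 171.8, 22.7, 29.2], 0.9), ([198.6, 154.7, 23.0, 23.5], 0.83), ([369.1, 177.8, 23.0, 24.5], 0.81), ([243.2, 148.2, 20.6, 29.0], 0.67), ([348.0, 230.6, 23.9, 23.8], 0.63)]
cyl_44 [([271.9, 122.2, 18.9, 27.7], 0.93), ([273.2, 171.8, 22.7, 29.2], 0.9), ([198.6, 154.7, 23.0, 23.5], 0.83), ([369.1, 177.8, 23.0, 24.5], 0.81), ([243.2, 148.2, 20.6, 29.0], 0.67), ([348.0, 230.6, 23.9, 23.8], 0.63)]
turntable [([128.7, 147.3, 199.6, 178.2], 0.82), ([155.3, 218.0, 88.7, 80.2], 0.38)]
block_hole1 [([404.7, 220.1, 104.2, 108.6], 0.94)]
to
[... 927 characters left out ...]
2, 22.1, 22.3], 0.85), ([272.8, 243.8, 16.8, 19.6], 0.79), ([428.4, 209.6, 17.5, 21.1], 0.78), ([352.5, 209.7, 21.7, 20.9], 0.78), ([393.7, 227.4, 16.1, 17.0], 0.55), ([332.6, 280.8, 15.9, 12.6], 0.53), ([174.6, 152.3, 67.7, 94.9], 0.39)]
turntable [([317.2, 103.4, 162.1, 159.7], 0.75)]
block_hole1 [([174.1, 150.4, 66.8, 97.7], 0.66), ([353.0, 208.7, 19.3, 21.4], 0.15)]
wrist {'mtx': [[334.251, 0.0, 315.271], [0.0, 334.251, 201.523], [0.0, 0.0, 1.0]], 'k1': 0.021911581972393384, 'hand_eye': [[1.0, 0.002, 0.0, 0.001], [0.0, -0.278, 0.961, -0.143], [0.002, -0.961, -0.278, 0.071], [0.0, 0.0, 0.0, 1.0]]}
0.75 [-0.59852976  0.59854876 -0.37649227  0.37650374] [-0.50832203  0.2295521  -0.42437738]
```

View pics/a_top.png

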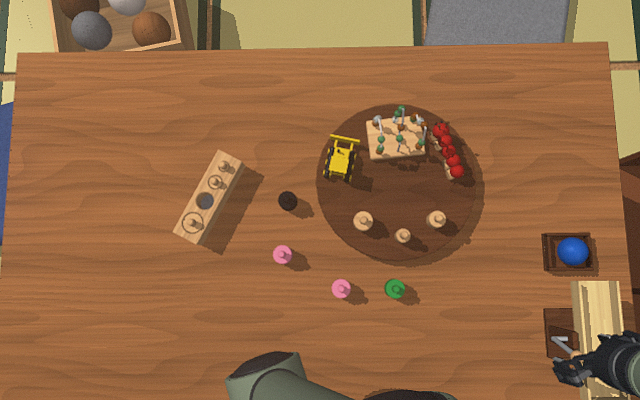

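View pics/a_scene.png

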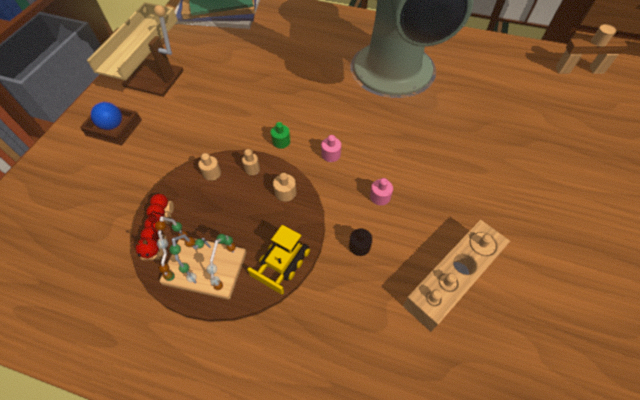

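View pics/a_wrist.png

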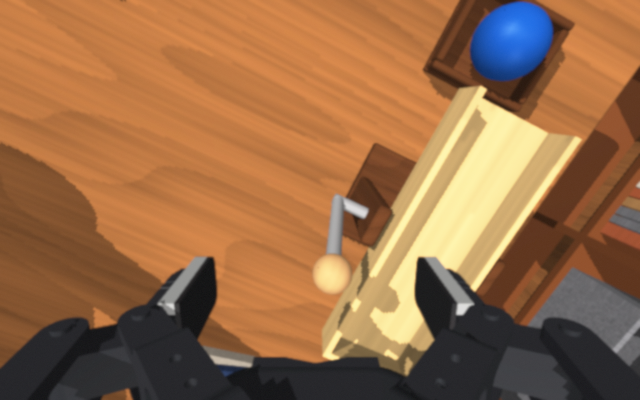

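Run:
```python
import cv2
a=cv2.imread("pics/a_top.png")
cv2.imwrite("pics/a_topz.png",cv2.resize(a[140:310,160:460],None,fx=2.6,fy=2.6,interpolation=cv2.INTER_CUBIC))
a=cv2.imread("pics/a_scene.png")
cv2.imwrite("pics/a_scz.png",cv2.resize(a[110:340,180:520],None,fx=2.3,fy=2.3,interpolation=cv2.INTER_CUBIC))
```

```text
(no output)
```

View pics/a_topz.png

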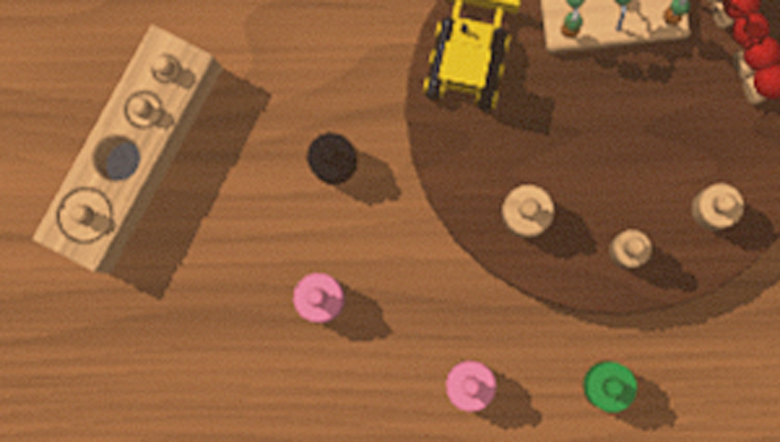

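View pics/a_scz.png

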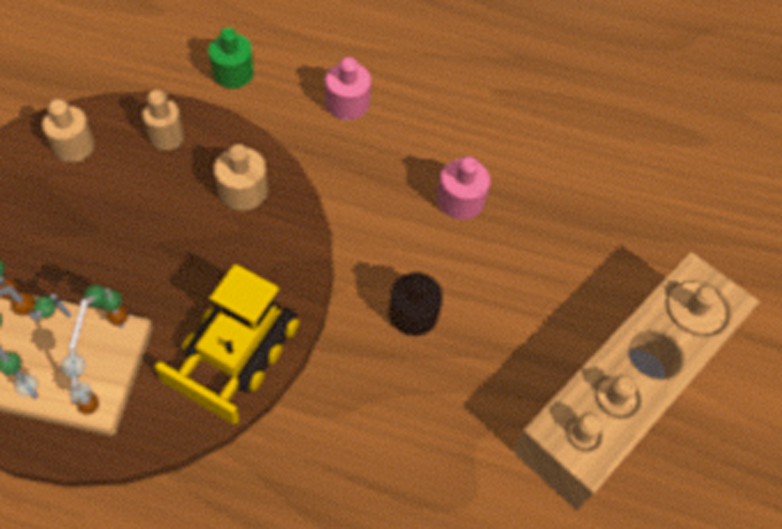

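```bash
cat > h.py <<'E'
import numpy as np, cv2
from cell import bot
from scipy.spatial.transform import Rotation as R
def quat(yaw):  # jaws (tool x) along yaw, fingers down
    x=np.array([np.cos(yaw),np.sin(yaw),0]); y=np.array([0,0,-1.]); z=np.cross(x,y)
    q=R.from_matrix(np.c_[x,y,z]).as_quat(); return q[[3,0,1,2]]
def wristE():
    q=np.array(bot.read_tool_rot()); p=np.array(bot.read_position())
    T=np.eye(4); T[:3,:3]=R.from_quat(q[[1,2,3,0]]).as_matrix(); T[:3,3]=p
    return np.linalg.inv(T@np.array(bot.calibration("wrist")["hand_eye"]))
def ext(cam): return wristE() if cam=="wrist" else np.array(bot.calibration(cam)["extrinsics"])
def proj(cam,P,E=None):
    E=ext(cam) if E is None else E; c=bot.calibration(cam)
    Q=np.atleast_2d(P)@E[:3,:3].T+E[:3,3]; s=Q[:,:2]/Q[:,2:]
    s=s*(1+c["k1"]*(s**2).sum(1,keepdims=True)); K=np.array(c["mtx"])
    return s@K[:2,:2].T+K[:2,2]
def unproj(cam,uv,z,E=None):
    E=ext(cam) if E is None else E; c=bot.calibration(cam)
    s=cv2.undistortPoints(np.array(uv,float).reshape(-1,1,2),np.array(c["mtx"],float),np.array([c["k1"],0,0,0,0.]))[:,0]
    d=np.c_[s,np.ones(len(s))]@E[:3,:3]; o=-E[:3,:3].T@E[:3,3]
    t=(z-o[2])/d[:,2]; return o+d*t[:,None]
E
python3 - <<'E'
from h import *
im=cv2.imread("pics/a_top.png")
for n,(u,v) in dict(A=(363,220.5),B=(402.5,236),C=(437,219)).items(): print(n,unproj("top",[(u,v)],.074).round(4))
# block top corners from zoom
pts=np.array([(152,25),(218,62),(97,271),(34,238)])/2.6+[160,140]
W=unproj("top",pts,.052); print(W.round(4)); print("len",np.linalg.norm(W[0]-W[3]),np.linalg.norm(W[1]-W[2]),np.linalg.norm(W[0]-W[1]))
c=W.mean(0); ax=(W[0]+W[1]-W[2]-W[3]); print(c,np.degrees(np.arctan2(ax[1],ax[0])))
print("hole1 pix",unproj("top",np.array([(116,158)])/2.6+[160,140],.052))
hsv=cv2.cvtColor(im,cv2.COLOR_BGR2HSV)
for n,(u,v) in dict(A=(363,220),B=(403,236),C=(437,219)).items():
    g=im[v-16:v+17,u-16:u+17].min(2) ; 
    m=(im[v-16:v+17,u-16:u+17,1]>125).astype('uint8')
    k,l,s,ce=cv2.connectedComponentsWithStats(m); j=1+s[1:,4].argmax(); print(n,s[j],ce[j]+[u-16,v-16])
print(R.from_quat(np.array(bot.read_tool_rot())[[1,2,3,0]]).as_matrix().round(2))
E
```

```text
A [[ 0.4982 -0.1231  0.074 ]]
B [[ 0.4621 -0.211   0.074 ]]
C [[ 0.4995 -0.2898  0.074 ]]
[[0.6736 0.2137 0.052 ]
 [0.6383 0.1529 0.052 ]
 [0.4504 0.2586 0.052 ]
 [0.4804 0.3157 0.052 ]]
len 0.21851049273533518 0.21559600845353913 0.07025820011598481
[0.56068358 0.23522907 0.052     ] -28.584662919170583
hole1 pix [[0.55153408 0.24394037 0.052     ]]
A [  6   7  20  19 243] [361.77777778 219.74074074]
B [  9   9  14  13 117] [402.01709402 234.26495726]
C [  8   8  17  16 178] [436.08426966 217.85955056]
[[ 0.43 -0.    0.9 ]
 [-0.9  -0.    0.43]
 [ 0.   -1.   -0.  ]]
```

Run:
```python
from h import *
C=np.array([.499,-.289]); 
for n,p in dict(C=(.499,-.289),blk=(.5565,.238)).items():
  for yaw in (-118.6,61.4):
    for z in (.22,.08,.012):
      try: s=bot.solve_ik([*p,z],quat(np.radians(yaw)))
      except Exception as e: s=e
      print(n,yaw,z,None if s is None else np.round(s,2))
bot.move_pose([C[0],C[1],.23],quat(np.radians(-118.6)))
E=wristE(); im=bot.camera("wrist"); cv2.imwrite("pics/b_w.png",im[:,:,::-1])
np.save("b_E.npy",E)
print([(d['bbox'],d['confidence']) for d in bot.search_frame("wrist","cyl_38")])
for z in (.074,):print(proj("wrist",[[*C,z],[.462,-.211,z],[.498,-.123,z]],E))
print(bot.read_clock(),bot.read_position())
```

```text
C -118.6 0.22 [-0.65  0.38 -0.14  1.05  0.    2.99]
C -118.6 0.08 [-0.65  0.52 -0.32  0.74  0.    2.99]
C -118.6 0.012 [-0.65  0.61 -0.38  0.59  0.    2.99]
C 61.4 0.22 [-0.65  0.38 -0.14  1.05  0.   -0.15]
C 61.4 0.08 [-0.65  0.52 -0.32  0.74  0.   -0.15]
C 61.4 0.012 [-0.65  0.61 -0.38  0.59  0.   -0.15]
blk -118.6 0.22 [ 0.28  0.44 -0.06  1.08  0.   -2.36]
blk -118.6 0.08 [ 0.28  0.56 -0.24  0.77  0.   -2.36]
blk -118.6 0.012 [ 0.28  0.65 -0.29  0.63  0.   -2.36]
blk 61.4 0.22 [ 0.28  0.44 -0.06  1.08  0.    0.78]
blk 61.4 0.08 [ 0.28  0.56 -0.24  0.77  0.    0.78]
blk 61.4 0.012 [ 0.28  0.65 -0.29  0.63  0.    0.78]
[([144.4, 232.0, 55.5, 54.8], 0.95), ([0.7, 250.0, 59.4, 48.7], 0.94), ([295.8, 157.3, 37.7, 48.0], 0.78), ([291.3, 301.3, 37.3, 47.3], 0.73), ([247.7, 226.5, 36.8, 45.3], 0.59)]
[[314.52213878 185.66144652]
 [262.37466072 255.26337188]
 [166.18104954 265.14249185]]
2.2333 [ 0.49851486 -0.2898296   0.23000021]
```

View pics/b_w.png

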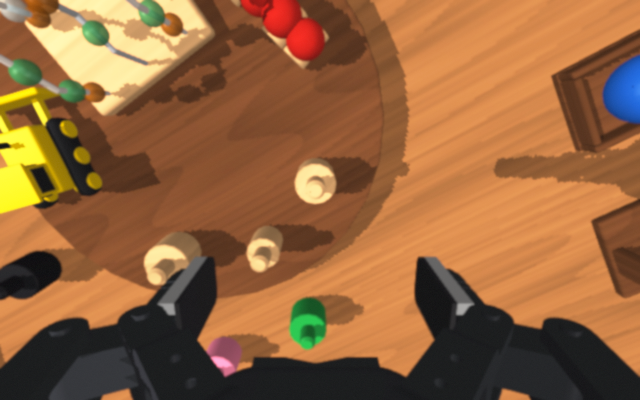

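Run:
```python
from h import *
im=cv2.imread("pics/b_w.png"); E=np.load("b_E.npy")
z=cv2.resize(im[150:290,130:360],None,fx=3.4,fy=3.4,interpolation=cv2.INTER_CUBIC)
C=np.array([.499,-.2885]); a=np.linspace(0,2*np.pi,40)
for r,c,zz in((.019,C,.074),(.019,C,.034),(.016,(.462,-.211),.074),(.022,(.498,-.123),.074),(.0085,C,.098)):
    q=proj("wrist",np.c_[c[0]+r*np.cos(a),c[1]+r*np.sin(a),0*a+zz],E)
    cv2.polylines(z,[((q-[130,150])*3.4).astype(int)],True,(0,255,0) if zz!=.034 else (255,0,0),1)
cv2.imwrite("pics/b_wz.png",z)
```

```text
(no output)
```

View pics/b_wz.png

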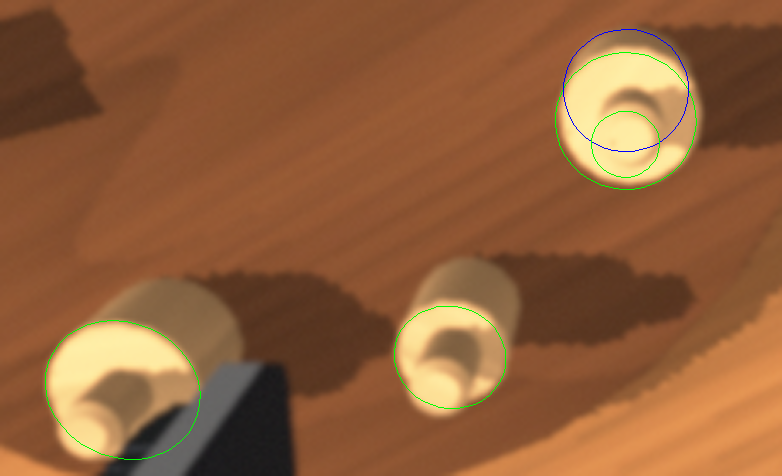

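Run:
```python
from h import *
bot.set_gripper(0.65)
bot.move_linear([.4995,-.2897,.115],speed=.2)
print(bot.move_linear([.4995,-.2897,.079],speed=.06,until_force=6), bot.read_position())
bot.set_gripper(0,grasp_force=40)
print(bot.read_gripper_width(),bot.read_ft_force())
bot.move_linear([.4995,-.2897,.2],speed=.15)
print(bot.read_gripper_width(),bot.read_ft_force(),bot.read_clock())
im=bot.camera("wrist"); cv2.imwrite("pics/c_w.png",im[:,:,::-1])
im=bot.camera("top"); cv2.imwrite("pics/c_t.png",im[:,:,::-1])
```

```text
False [ 0.49956449 -0.28972577  0.0789518 ]
0.17946837082262831 [ 0.36095273 -0.0979552   4.05253501]
0.17636580571115462 [0.6149091  0.79203964 0.16531748] 5.5167
```

View pics/c_w.png

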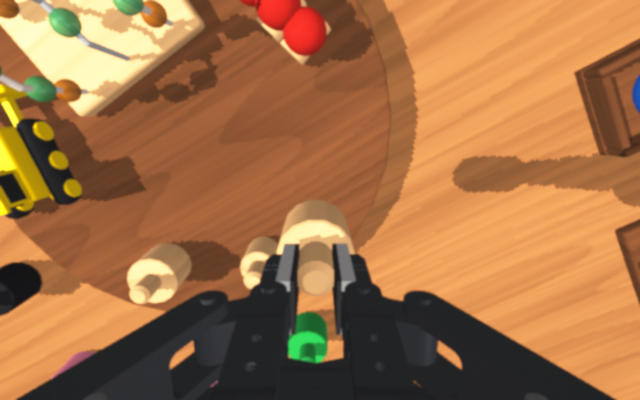

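Run:
```python
from h import *
bot.move_linear([.4995,-.2897,.26],speed=.25)
bot.move_pose([.625,.204,.22],quat(np.radians(61.4)))
E=wristE(); np.save("d_E.npy",E); im=bot.camera("wrist"); cv2.imwrite("pics/d_w.png",im[:,:,::-1])
print(bot.read_gripper_width(),bot.read_ft_force(),bot.read_clock())
h=np.array([.551,.242,.052]); print(proj("wrist",h,E))
```

```text
0.17352389073651853 [ 0.9193595   0.28503165 -0.50751088] 8.025
[[313.55040447  88.31323798]]
```

View pics/d_w.png

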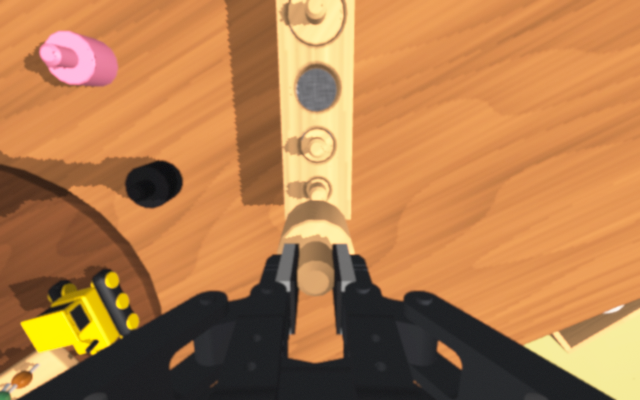

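Run:
```python
from h import *
im=cv2.imread("pics/d_w.png"); E=np.load("d_E.npy")
x0,y0,s=255,0,6
z=cv2.resize(im[0:125,x0:x0+130],None,fx=s,fy=s,interpolation=cv2.INTER_CUBIC)
# dark hole
g=cv2.GaussianBlur(im,(3,3),0); roi=g[55:120,290:345].astype(int)
m=((roi[...,2]-roi[...,0])<60).astype('uint8')
k,l,st,ce=cv2.connectedComponentsWithStats(m); j=1+st[1:,4].argmax(); print(st[j],ce[j]+[290,55])
# block edges per row
f=im.astype(float)
L=[];Rr=[]
for v in (45,52,115,120,165,170):
    row=cv2.GaussianBlur(f[v-1:v+2],(3,3),0)[1,:,0]; d=np.diff(row)
    l=265+d[265:292].argmax(); r=340+d[340:365].argmin()
    L.append((l+1-.0,v));Rr.append((r+.5,v))
print(L,Rr)
WL=unproj("wrist",L,.052,E);WR=unproj("wrist",Rr,.052,E); 
print(WL.round(4).tolist(),WR.round(4).tolist())
h=unproj("wrist",[ce[j]+[290,55]],.052,E)[0]; print("hole",h)
a=np.linspace(0,2*np.pi,60)
for yd in(-28.6,):
  ax=np.array([np.cos(np.radians(yd)),np.sin(np.radians(yd))])
  for dx,r in((0,.0205),(-.058,.0245),(.05,.0165),(.092,.0125)):
    c=h[:2]+dx*ax; q=proj("wrist",np.c_[c[0]+r*np.cos(a),c[1]+r*np.sin(a),0*a+.052],E)
    cv2.polylines(z,[((q+.5-[x0,y0])*s).astype(int)],True,(0,255,0),1)
    print(dx,proj("wrist",[[*c,.052]],E))
cv2.imwrite("pics/d_wz.png",z[:600])
```

```text
[   6   11   42   45 1461] [316.37303217  88.44490075]
[(np.float64(278.0), 45), (np.float64(278.0), 52), (np.float64(281.0), 115), (np.float64(281.0), 120), (np.float64(283.0), 165), (np.float64(283.0), 170)] [(np.float64(353.5), 45), (np.float64(353.5), 52), (np.float64(352.5), 115), (np.float64(352.5), 120), (np.float64(351.5), 165), (np.float64(351.5), 170)]
[[0.5062, 0.2321, 0.052], [0.5109, 0.2294, 0.052], [0.5569, 0.2055, 0.052], [0.5607, 0.2033, 0.052], [0.5969, 0.1843, 0.052], [0.601, 0.1819, 0.052]] [[0.5368, 0.2883, 0.052], [0.5417, 0.2859, 0.052], [0.5876, 0.2619, 0.052], [0.5915, 0.2599, 0.052], [0.6276, 0.2407, 0.052], [0.6319, 0.2385, 0.052]]
hole [0.55228183 0.24412667 0.052     ]
0 [[316.37303217  88.44490075]]
-0.058 [[316.49210833  14.04570082]]
0.05 [[316.28250723 145.83334292]]
0.092 [[316.21358525 190.03813364]]
```

View pics/d_wz.png

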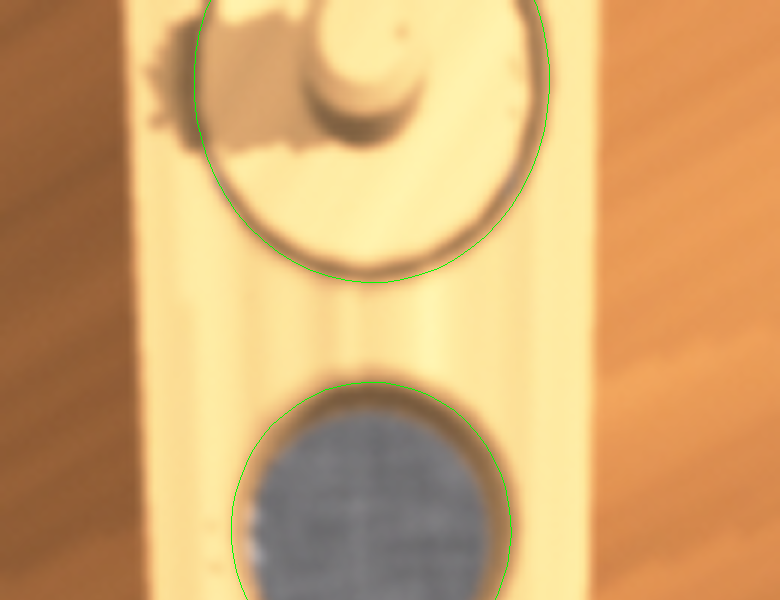

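Run:
```python
from h import *
H=[.5525,.2444]; q=quat(np.radians(62))
bot.move_linear([*H,.15],speed=.2,rotation=q)
bot.move_linear([*H,.108],speed=.15)
print(bot.read_ft_force())
r=bot.move_linear([*H,.062],speed=.04,until_force=6)
p=bot.read_position();print(r,p,bot.read_ft_force(),bot.read_moment(),bot.read_clock())
im=bot.camera("scene"); cv2.imwrite("pics/e_s.png",cv2.resize(im[190:340,380:540,::-1],None,fx=4,fy=4,interpolation=cv2.INTER_CUBIC))
im=bot.camera("wrist"); cv2.imwrite("pics/e_w.png",im[:,:,::-1])
```

```text
[ 0.30677698  0.37068944 -1.03683216]
False [0.55254583 0.2445066  0.0622301 ] [-0.40532779  0.83645899 -0.22670536] [0.00087893 0.11685101 0.0155579 ] 10.45
```

View pics/e_w.png

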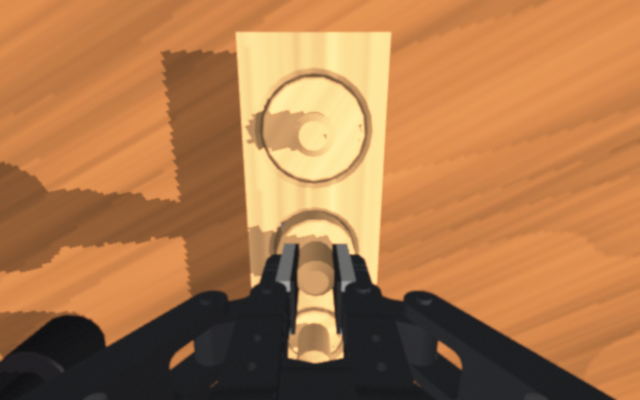

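View pics/e_s.png

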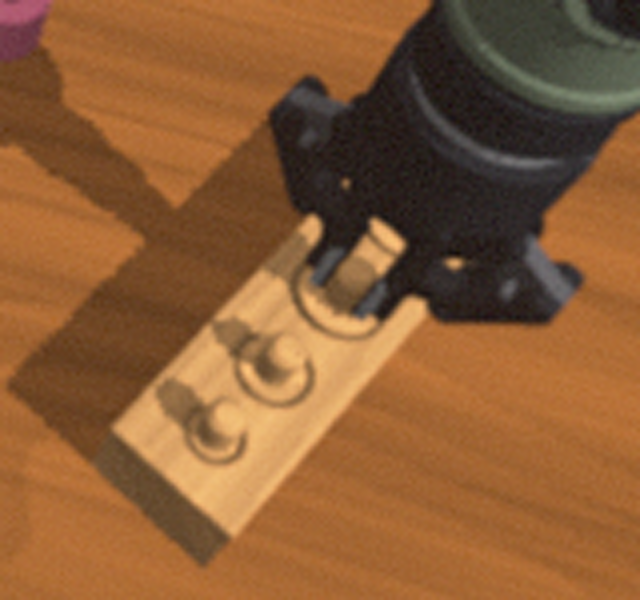

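Run:
```python
from h import *
H=[.5525,.2444]
r=bot.move_linear([*H,.054],speed=.03,until_force=5)
p=bot.read_position();print(r,p,bot.read_ft_force(),bot.read_clock())
bot.set_gripper(0.6)
bot.move_linear([*H,.17],speed=.15)
bot.move_pose([.6,.22,.26],quat(np.radians(62)))
E=wristE(); np.save("f_E.npy",E); im=bot.camera("wrist"); cv2.imwrite("pics/f_w.png",im[:,:,::-1])
im=bot.camera("scene"); cv2.imwrite("pics/f_s.png",cv2.resize(im[190:340,380:540,::-1],None,fx=4,fy=4,interpolation=cv2.INTER_CUBIC))
print(bot.read_ft_force(),bot.read_clock())
```

```text
True [0.55242954 0.24461623 0.05717066] [ 0.50393775 -0.26563463  2.47349087] 10.8083
[-0.24468458  0.09994392 -1.05963589] 12.75
```

View pics/f_w.png

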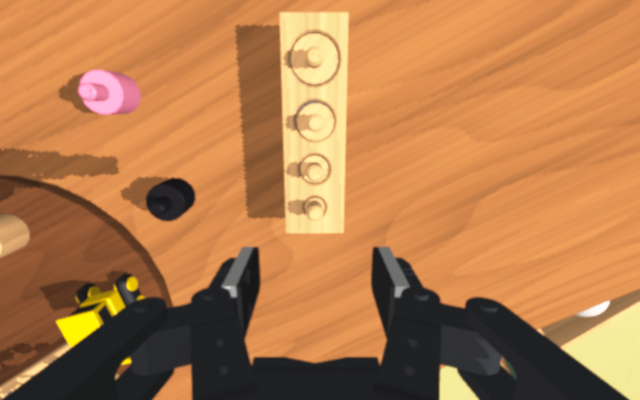

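View pics/f_s.png

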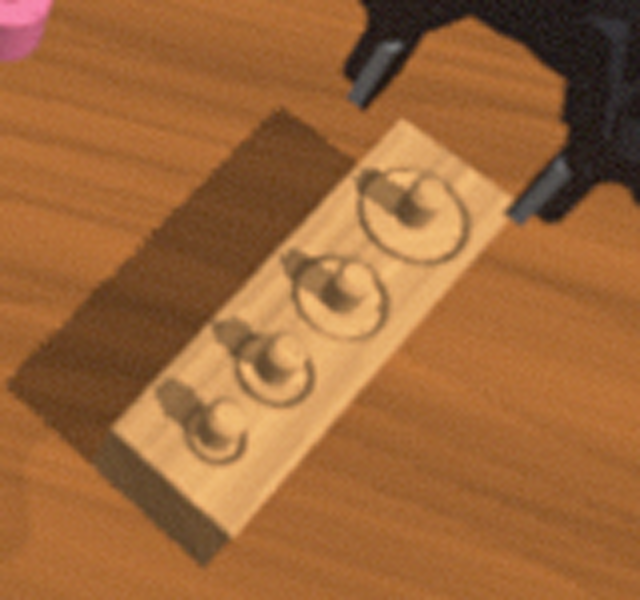

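Run:
```python
from h import *
from scipy.optimize import minimize
im=cv2.imread("pics/f_w.png"); E=np.load("f_E.npy")
b=im[...,0].astype('float'); m=(cv2.GaussianBlur(im,(3,3),0)[...,0]>105).astype('uint8')
m[:, :270]=0; m[:,360:]=0; m[240:]=0
m=cv2.morphologyEx(m,cv2.MORPH_CLOSE,np.ones((9,9),np.uint8))
k,l,s,c=cv2.connectedComponentsWithStats(m); j=1+s[1:,4].argmax(); print(s[j])
ct=max(cv2.findContours((l==j).astype('uint8'),0,1)[0],key=len)[:,0]
W=unproj("wrist",ct,.052,E)[:,:2].astype(np.float32)
(cx,cy),(w,h),a=cv2.minAreaRect(W*1000); print(cx,cy,w,h,a)
# robust fit of box: sdf
def f(p):
    cs,sn=np.cos(p[2]),np.sin(p[2]); d=W*1000-p[:2]; x=d@[cs,sn]; y=d@[-sn,cs]
    q=np.c_[abs(x)-110,abs(y)-32]; sd=q.max(1); return np.minimum(abs(sd),4).sum()
r=minimize(f,[cx,cy,np.radians(-28)],method="Nelder-Mead",options=dict(maxiter=2000)); print(r.x[:2],np.degrees(r.x[2]),r.fun/len(W))
```

```text
[  279    11    70   223 13877]
562.3533935546875 238.78245544433594 65.91290283203125 221.40585327148438 62.14643096923828
[562.52542724 238.75905613] -27.79743161268474 0.32727831853399936
```

Run:
```python
from h import *
q=quat(np.radians(62.2)); B=[.5625,.2388]
bot.set_gripper(1.0)
bot.move_linear([*B,.12],speed=.2,rotation=q)
r=bot.move_linear([*B,.013],speed=.08,until_force=8)
print(r,bot.read_position(),bot.read_ft_force())
if not r:
    bot.set_gripper(0,grasp_force=70)
    print(bot.read_gripper_width(),bot.read_ft_force())
    bot.move_linear([*B,.043],speed=.06)
    print(bot.read_gripper_width(),bot.read_ft_force(),bot.read_moment(),bot.read_clock())
im=bot.camera("scene"); cv2.imwrite("pics/g_s.png",cv2.resize(im[150:350,360:560,::-1],None,fx=3,fy=3,interpolation=cv2.INTER_CUBIC))
```

```text
False [0.56299631 0.23892654 0.01359274] [-0.11553213 -0.81236049  1.55224055]
0.7403355809709854 [-0.67370617  0.63403568  4.83600882]
0.7387088869197557 [-0.57709375  0.03733541 -5.06275473] [-0.0380854   0.02169218 -0.01211213] 16.5417
```

View pics/g_s.png

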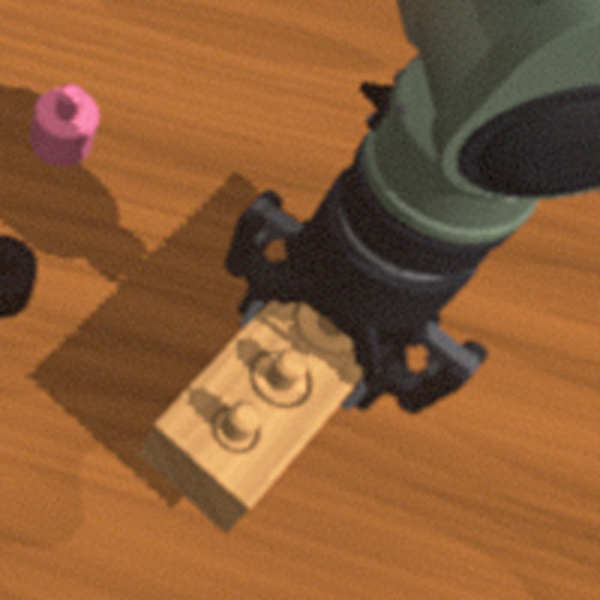

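Run:
```python
from h import *
bot.move_linear([.5625,.2388,.165],speed=.08)
bot.wait(.8)
p=bot.read_position(); print(p,bot.read_gripper_width(),bot.read_ft_force(),bot.read_moment(),bot.read_clock(),bot.read_tool_rot(),quat(np.radians(62.2)))
dz=p[2]-.0132
yaw=np.radians(-27.8); ax=np.array([np.cos(yaw),np.sin(yaw),0]); ay=np.array([-ax[1],ax[0],0]); c=np.array([.5625,.2388,0])
for cam in("scene","top","wrist"):
    E=ext(cam); im=bot.camera(cam)[:,:,::-1].copy()
    cv2.imwrite(f"pics/h_{cam}.png",im)
    P=[c+sx*.11*ax+sy*.032*ay+[0,0,z] for z in(dz,dz+.052) for sx,sy in((1,1),(1,-1),(-1,-1),(-1,1))]
    qd=proj(cam,np.array(P),E); lo=np.clip(qd.min(0)-40,0,[639,399]).astype(int); hi=np.clip(qd.max(0)+40,0,[640,400]).astype(int)
    s=min(800/(hi-lo)[0],600/(hi-lo)[1]); s=min(s,3)
    z=cv2.resize(im[lo[1]:hi[1],lo[0]:hi[0]],None,fx=s,fy=s,interpolation=cv2.INTER_CUBIC)
    for k in(0,4): cv2.polylines(z,[((qd[k:k+4]+.5-lo)*s).astype(int)],True,(0,255,0),1)
    cv2.imwrite(f"pics/h_{cam}z.png",z)
```

```text
[0.56250609 0.23882036 0.16504134] 0.7360882688745434 [-0.55482479 -0.18978607 -4.22259029] [0.03344219 0.03560752 0.01452038] 19.0667 [-0.6054588   0.60547038  0.36527925 -0.36523462] [-0.60547226  0.60547226  0.36524422 -0.36524422]
```

View pics/h_scenez.png

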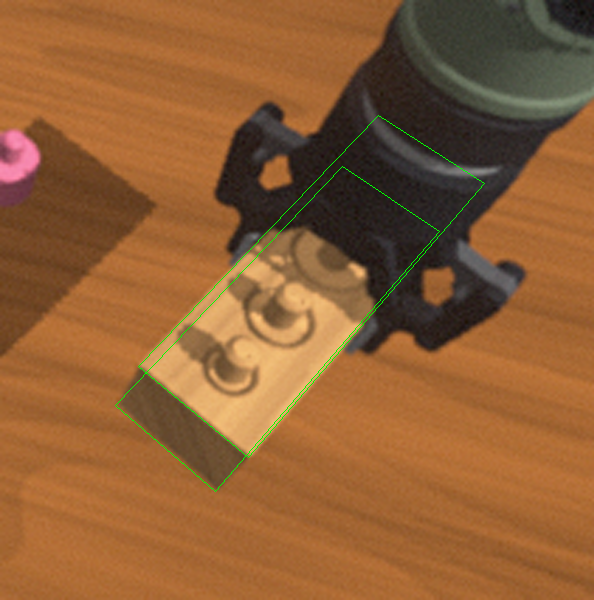

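View pics/h_wristz.png

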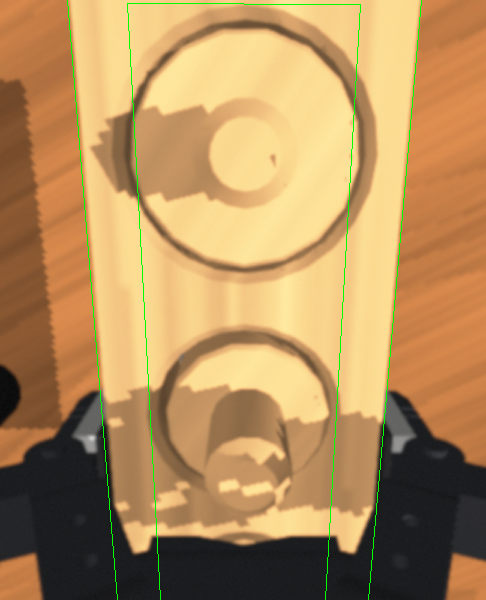

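View pics/h_top.png

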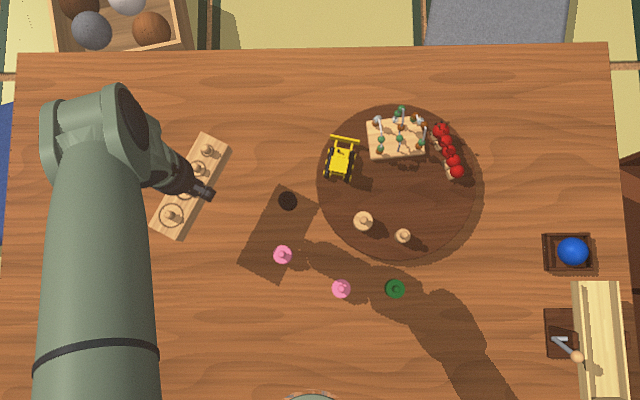

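Run:
```python
from h import *
print(bot.read_position(),bot.read_gripper_width(),abs(np.array(bot.read_joint_vel())).max())
bot.close_job()
```

```text
[0.56251969 0.23881535 0.16503614] 0.7414994868021572 0.00268399016504878
the job is handed in; nothing more can be done
```

I put the 38 mm cylinder fully home in the empty hole and let go of it. Then I gripped the filled block across its long sides, lifted it, and handed the job in at about 19 s while still holding it.

- **Choice of cylinder:** it was the rightmost of the three on the turntable, at pixel (437, 219) in the top view. The black, green and pink look-alikes were not touched. A 38 mm circle drawn over it in a close wrist picture matched its shoulder. The pixel widths of all three (20, 14 and 17) agreed with 44, 32 and 38 mm.
- **Fit:** the downward move stopped on contact within 0.2 mm of the height I expected for fully home. After release, the wrist and scene pictures showed only its knob standing out, like its three neighbours.
- **Lift:** the block hangs about 15 cm above the shelf. Its outline matches a level model to within a pixel or two in the scene and wrist pictures, and the arm was still with the grip unchanged.
- **Surroundings:** in the last top picture the two spares and the other toys stand where they were.

The hole position came out within about 1 mm from the top and wrist pictures, and no check failed.

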